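# Clamp the jar and lock the slide with the thumb wedge

## Task

Slide the steel bar forward by its blue tab until it has gently pushed the green-banded jar fully home into the white nest. Then slide the red thumb wedge along its ramp until it jams the bar fast: press to about 20 N so that it bites, never over 28 N, and do not squeeze the jar hard. Let go of everything, leaving the jar upright and held and the other things where they stand.

Things in the scene. Friction and masses are not known exactly. Their poses are not given: they have to be found in the camera images.
- fixture: Clamping fixture fixed to the worktop: grey plate 290 x 150 x 10 mm (x -140 to +150, y -80 to +70). Origin on its underside on the worktop, z up; +x is the way bar and wedge are pushed, to the nest. The bar runs along y = 0. Left of it (+y) a dark gib strip stands 0.5 to 5 mm off the bar: its setting differs every time and is not measured.
- ramp (a point): Middle of the inner face of the dark ramp block, at its top edge (34 mm above the worktop). The block, 122 mm long, stands right (-y) of the bar and is turned +6 degrees from the fixture's x: wedge travel follows this direction. Two dark guide cheeks, also 34 mm high, stand near its ends beside the bar.
- seat (a point): Point on the plate's top (10 mm above the worktop) at x = 105 mm, y = 0 of the fixture: the jar's origin lies here when the jar is fully home against the back wall of the white U-shaped nest (walls 36 mm high, 71 mm wide inside, open towards the bar). The jar keeps 2 mm of play sideways.
- bar: Loose steel bar 178 x 24 x 23 mm, 0.5 kg, lying flat in its guide, pushed along the fixture's x by its tab. Origin on its underside below the front face of its black rubber pad; its x points forward to the jar. It starts 20 to 40 mm short of its final place, where its origin is 33 mm behind the seat point. Friction takes 2 to 10 N.
- bar_tab (a point): Centre of the rear face of the bar's blue upright tab (12 mm thick, 24 mm wide, from the bar's underside to 56 mm above it, flush with the bar's rear end), 40 mm above the bar's underside = 50 mm above the worktop. Push forward here or lower, so that the bar stays flat.
- jar: White plastic jar with a green band and white cap, about 0.15 kg, 66 mm diameter, 88 mm high, standing upright on the fixture's plate between bar and nest, 6 to 18 mm short of its seat. Origin: centre of its underside.
- wedge (a joint): Travel of the brass thumb wedge up its ramp in m: 0 drawn back, growing forward, end stop 0.07. Starts at 0 to 0.008. Captive: it only slides along the ramp, with 5 N of drag, and stays where left. It closes on the bar by 0.105 of its travel, shoves it sideways against the gib and jams somewhere from 0.012 to 0.062; the push then rises over a few mm. A push of 20 N jams it properly.
- wedge_tab (a point): Centre of the rear face of the wedge's red upright thumb tab (12 mm thick, 34 mm wide across the fixture, 40 to 77 mm above the worktop); this point is 58 mm above the worktop and moves with the wedge. Push forward here along the ramp. The bar's blue tab stands farther back, at least 7 mm clear sideways.
- beaker: Bystander: small glass beaker, 62 mm wide, 68 mm high, on the worktop right of the fixture. Leave it alone.
- dishes: Bystander: stack of Petri dishes, 62 mm wide, 45 mm high, on the worktop right of the fixture. Leave it alone.
- timer: Bystander: small white bench timer with three buttons, 46 x 66 x 56 mm, on the worktop left of the fixture. Leave it alone.
Mind the look-alikes: they are no part of the job. What is shaped like the jar but black is not meant.

How it is judged:
By the outcome, as a careful person would: the job done as asked, in the order asked, and still so for the second after the job is handed in, with the robot touching nothing.
It also fails if it takes over 72 s, if anything falls off the work surface, if the arm or the gripper's body presses on something with over 40 N, if the wrist force passes 120 N, or if a joint passes its speed limit or range.

## Robot

A 6-joint arm with a two-finger parallel gripper is mounted at the origin on a cart in front of the work surface, level with it; the furniture and walls round the work are solid. World frame = base frame: x ahead of the robot, y to its left, z up, the work surface at z = 0. Lengths are in m, angles in degrees, forces in N, time in s.
With the tool pointing down it reaches from about 0.25 to 0.775 m from the base axis. Payload 4 kg.
Tool frame: the origin (TCP) lies midway between the tips of the shut fingers; the grasp point (between the pads) lies 19 mm behind it; z points along the fingers, y is the line along which they close (so a half turn about z gives the same grasp; the last joint's range is limited). The gripper opens to 94 mm and grips with 3 to 60 N. Pads are 16 mm wide; open, the fingers measure 119 mm over their backs; the gripper's body (75 mm by 177 mm) begins 78 mm behind the grasp point.
Start: joints at [70.411, 4.996, 78.535, -0, 96.463, -5.907], TCP at [0.13, 0.534, 0.206] pointing down, gripper open.
Joint ranges: [-177.83, 177.83], [-43.37, 116.18], [15.69, 146.23], [-61.86, 241.86], [9.47, 152.12], [-147.06, 147.06]. Speed limits (degrees/s): [159.86, 159.86, 180, 180, 180, 180].

## Interface

Orientations are given as a 3x3 rotation matrix whose columns are the frame's x, y, z axes.
In Python, from cell import manip gives the robot as it stands.
- The arm moves only by the tool jog_arm, never from a script. Its argument "plan" is a list of rows, each a list of 3 entries, a list of its own where there are three numbers: the closure, from 0 (fully open) to 1 (shut), then the shift along the tool's x, y, z in cm, then the turn about the tool's z in degrees. A call has 1 to 8 rows; each row shifts and turns the commanded pose from where the row before left it, along the tool's axes as they then stand; what a row does not reach is not made up. A row lasts 1/8 s, in which the tool goes at most 62.5 mm and 10.7 degrees, less where a joint would pass 70% of its speed; a pose out of reach is approached as far as the arm can. A call with a gripper value outside its range is refused whole. The fingers move at their own pace and stop on an object; the grip force is fixed at half the most. Time passes only in rows, so rows that do not move let the fingers close. It gives the time, the measured TCP pose, the force, the opening and the grip force at its end, in the units of the state.
- manip.read_state(): the state, without advancing time (a new reading comes with each control period).
- manip.grab_frame(name): name is "side" or "top" or "wrist"; returns the picture (400x640x3 uint8, red, green, blue); there is no depth.
- manip.camera_info(name): a dict with "fx", "fy", "cx", "cy" (pixels), "origin" and "orientation" of the camera in the world; the wrist camera has in their place "tool_from_camera" (4x4, takes a point from camera to tool coordinates, whose origin is the TCP and whose axes are the flange's). Camera axes: x right, y up, looking along -z (the intrinsics and any distortion apply to the point x, -y, -z); pixel columns grow to the right and rows downward; lengths in m; the calibration is good to about 2 mm. A picture is of the moment at which its call begins: read the wrist's pose just before it. camera_info takes no time and is no camera call.
- manip.finish_job(): hands the job in; it is judged then, once.
The state is a dict: "time_s": time; "joint_positions": joint angles; "joint_velocities": joint speeds; "effort": joint torques, N m; "position": TCP position; "ee_rot": TCP orientation; "contact_force": force on the tool from outside, world axes, zero at the start; "wrist_torque": the same for the moment, N m; "opening": opening from 0.0 (shut) to 1.0 (fully open); "grip_force": force on a finger pad.
Only numpy, scipy, OpenCV 4.12 (cv2) and the standard library are available. Lean on these libraries where they do the work, as an engineer would, in place of code of your own. Each camera call takes 0.05 s, during which the arm holds its last target. There are 200 camera calls.

## Working session

There is one attempt and no reset: what is moved stays moved. The work goes in short steps, Python scripts to look and compute and a tool call to move; the robot and the scene stay as the last step left them, time stands still between calls to the robot, and variables do not carry over. Pictures are saved under pics/ and viewed, at most 10 in all, crops included, and the job is handed in when it is done.

Besides the shell and the picture viewer there is one more tool, called by a JSON object that holds its "method" and its "body", one argument or row to a line. jog_arm: Moves the arm, as the interface text tells. Its arguments: {"type":"object","properties":{"plan":{"type":"array"}},"required":["plan"]}

```bash
ls; mkdir -p pics; cat > h.py <<'E'
import numpy as np,cv2
from cell import manip
def grab(n,fn=None):
    s=manip.read_state(); im=manip.grab_frame(n)
    if fn: cv2.imwrite('pics/'+fn,cv2.cvtColor(im,cv2.COLOR_RGB2BGR))
    return im,s
E
python3 - <<'E'
from h import *
for n in("side","top","wrist"):
    i=manip.camera_info(n);print(n,i)
a,s=grab("top","top0.png");b,_=grab("side","side0.png");print(s)
E
```

```text
pics
side {'fx': 479.2586012506535, 'fy': 479.2586012506535, 'cx': 321.49595279394987, 'cy': 197.8417928837952, 'origin': array([0.13614034, 0.42006637, 0.69547002]), 'orientation': array([[-0.84161285,  0.35337548, -0.40842818],
       [-0.53989237, -0.53047367,  0.65353953],
       [ 0.01428445,  0.77053453,  0.63723818]])}
top {'fx': 498.9598409955613, 'fy': 498.9598409955613, 'cx': 318.6753027333584, 'cy': 202.02727732458627, 'origin': array([ 0.40659329, -0.2326962 ,  1.05138255]), 'orientation': array([[-0.02193414,  0.98412738, -0.1761028 ],
       [-0.99960012, -0.01844343,  0.02143458],
       [ 0.01784642,  0.17650253,  0.98413838]])}
wrist {'fx': 340.48941766496546, 'fy': 340.48941766496546, 'cx': 316.7516613787484, 'cy': 201.90252229217043, 'tool_from_camera': array([[ 6.51940126e-04,  9.73520957e-01,  2.28596853e-01,
         6.58723372e-02],
       [ 9.99999559e-01, -4.80033787e-04, -8.07609048e-04,
         8.33343577e-04],
       [-6.76490121e-04,  2.28597278e-01, -9.73520840e-01,
        -1.79931592e-01],
       [ 0.00000000e+00,  0.00000000e+00,  0.00000000e+00,
         1.00000000e+00]])}
{'time_s': 0.0, 'joint_positions': array([ 7.04091239e+01,  5.03816171e+00,  7.86240080e+01,  1.54077924e-03,
        9.64614090e+01, -5.90773932e+00]), 'joint_velocities': array([ 0.01636428,  0.03587596, -0.11107887,  0.02603411, -0.01931762,
       -0.02773866]), 'effort': array([-1.01571608e-03, -3.40180349e+01, -3.02423608e+01,  7.15838489e-02,
        3.31166026e-02, -1.82460717e-04]), 'position': array([0.12992216, 0.53387896, 0.20431972]), 'ee_rot': array([[-9.71619400e-01,  2.36548478e-01, -7.48370318e-04],
       [ 2.36549531e-01,  9.71617325e-01, -2.02303553e-03],
       [ 2.48583592e-04, -2.14264722e-03, -9.99997674e-01]]), 'contact_force': array([-0.44890071, -0.62909109, -0.62425596]), 'wrist_torque': array([ 0.08492586,  0.05192548, -0.00538419]), 'grip_force': 0.0, 'opening': 0.9993717962908061}
```

View pics/top0.png

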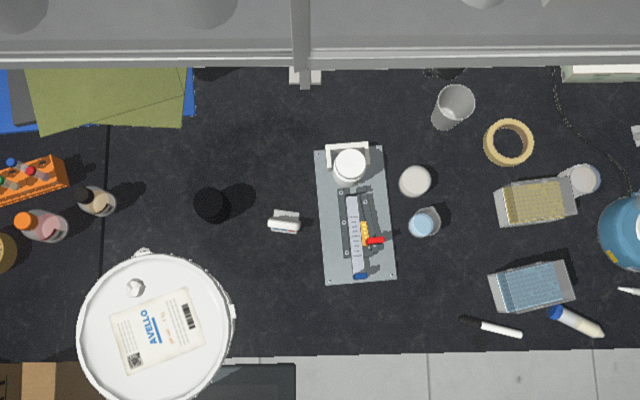

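View pics/side0.png

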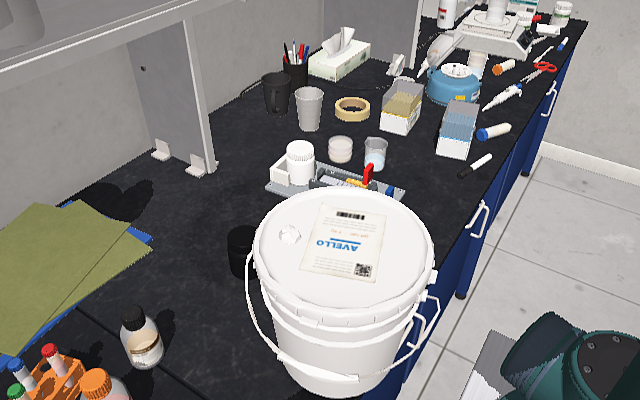

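Top view: the candidates for the jar are the white-capped one in the nest area at (350,165), the black look-alike at (212,205), and the dishes at (415,180). Blue tab candidates are the bar tab at (360,276), the blue pen and blue tube at (575,320), and the timer at (284,221), which is a bystander. The red wedge tab is at (375,240), and the bucket at (160,320) is a large obstacle. I choose the fixture group at (355,215) and check it in a crop.

```bash
cat >> h.py <<'E'
def ray(n,px,st=None):
    i=manip.camera_info(n); d=np.array([(px[0]-i['cx'])/i['fx'],-(px[1]-i['cy'])/i['fy'],-1.])
    if n=='wrist':
        T=np.eye(4);T[:3,:3]=st['ee_rot'];T[:3,3]=st['position'];T=T@i['tool_from_camera'];R,o=T[:3,:3],T[:3,3]
    else: R,o=i['orientation'],i['origin']
    return o,R@d
def onz(n,px,z,st=None):
    o,d=ray(n,px,st); return o+d*(z-o[2])/d[2]
def two(r1,r2):
    A=[];b=[]
    for o,d in(r1,r2):
        d=d/np.linalg.norm(d);P=np.eye(3)-np.outer(d,d);A.append(P);b.append(P@o)
    A=np.vstack(A);b=np.hstack(b);p=np.linalg.lstsq(A,b,rcond=None)[0];return p,np.linalg.norm(A@p-b)
def proj(n,p,st=None):
    i=manip.camera_info(n)
    if n=='wrist':
        T=np.eye(4);T[:3,:3]=st['ee_rot'];T[:3,3]=st['position'];T=T@i['tool_from_camera'];R,o=T[:3,:3],T[:3,3]
    else: R,o=i['orientation'],i['origin']
    q=R.T@(np.array(p)-o); return np.array([i['cx']-i['fx']*q[0]/q[2],i['cy']+i['fy']*q[1]/q[2]])
E
python3 - <<'E'
from h import *
im=cv2.imread('pics/top0.png')
c=cv2.resize(im[135:295,300:440],None,fx=3.6,fy=3.6,interpolation=cv2.INTER_CUBIC);cv2.imwrite('pics/crop.png',c)
for p in[(315,150),(383,146),(397,278),(326,286)]:print(onz('top',p,.01))
hsv=cv2.cvtColor(im,cv2.COLOR_BGR2HSV)
sub=np.zeros(hsv.shape[:2],bool);sub[135:295,300:440]=1
for n,lo,hi,z in(('blue',(105,120,40),(130,255,255),.066),('red',(0,150,80),(8,255,255),.077),('brass',(15,120,80),(32,255,255),.034)):
    m=(cv2.inRange(hsv,lo,hi)>0)&sub;ys,xs=np.nonzero(m);print(n,len(xs),xs.min(),xs.max(),ys.min(),ys.max(),xs.mean(),ys.mean(),onz('top',(xs.mean(),ys.mean()),z))
# bucket rim: top height from extremes in both views
print('bucket', two(ray('top',(136,288)),ray('side',(289,236))))
for s in[(78,320),(235,320),(155,254),(157,404)]:print(onz('top',s,.33))
E
```

```text
[ 0.70727857 -0.24994148  0.01      ]
[ 0.71378544 -0.39763805  0.01      ]
[ 0.43015818 -0.41401112  0.01      ]
[ 0.41702843 -0.26660618  0.01      ]
blue 70 354 366 273 278 360.12857142857143 275.5571428571429 [ 0.43517134 -0.33210993  0.066     ]
red 105 366 383 237 244 374.54285714285714 240.0 [ 0.50324253 -0.36184187  0.077     ]
brass 133 361 368 221 245 363.9924812030075 231.86466165413535 [ 0.52467554 -0.34653504  0.034     ]
bucket (array([0.41967796, 0.04473866, 0.23926651]), np.float64(0.002426517069099684))
[0.37451457 0.09162749 0.33      ]
[ 0.3695004  -0.12713277  0.33      ]
[ 0.46438897 -0.01207843  0.33      ]
[ 0.26035996 -0.02204773  0.33      ]
```

View pics/crop.png

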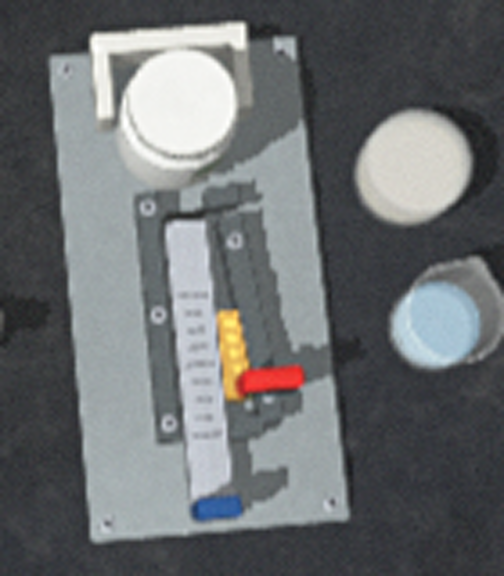

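The crop confirms the choice: the jar is at crop (180,105) in front of the nest, with the bar, brass wedge, red tab (270,380) and blue tab (217,508) all on the grey plate. I'll move over the bucket in a high arc.

{"method": "jog_arm", "body": {
  "plan": [
    [1,[0,0,-4],-8.5],
    [1,[0,0,-4],-8.6],
    [1,[-4.4,-2.5,-1.6],0],
    [1,[-4.4,-2.5,-1.6],0],
    [1,[-4.4,-2.5,-1.6],0],
    [1,[-4.4,-2.5,-1.6],0],
    [1,[-4.4,-2.5,-1.6],0],
    [1,[-4.4,-2.5,-1.6],0]
  ]
}}

```text
time_s: 1.1
position: [0.4038, 0.3994, 0.3814]
ee_rot: [[-0.998, -0.06, -0.001], [-0.06, 0.998, -0.0], [0.001, -0.0, -1.0]]
contact_force: [-1.0, 0.1, 0.2]
opening: 0.185
grip_force: 0.0
```

{"method": "jog_arm", "body": {
  "plan": [
    [1,[-0.6,-5,0],0],
    [1,[-0.6,-5,0],0],
    [1,[-0.6,-5,0],0],
    [1,[-0.6,-5,0],0],
    [1,[-0.6,-5,0],0],
    [1,[-0.6,-5,0],0],
    [1,[-0.6,-5,0],0],
    [1,[-0.6,-5,0],0]
  ]
}}

```text
time_s: 2.1
position: [0.4743, 0.0024, 0.381]
ee_rot: [[-0.998, -0.06, -0.001], [-0.06, 0.998, 0.0], [0.001, 0.0, -1.0]]
contact_force: [0.0, -0.7, -0.0]
opening: 0.004
grip_force: 0.0
```

{"method": "jog_arm", "body": {
  "plan": [
    [1,[0.4,-4.7,0.9],0],
    [1,[0.4,-4.7,0.9],0],
    [1,[0.4,-4.7,0.9],0],
    [1,[0.4,-4.7,0.9],0],
    [1,[0.4,-4.7,0.9],0],
    [1,[0.4,-4.7,0.9],0],
    [1,[0.4,-4.7,0.9],0],
    [1,[0,0,0],0]
  ]
}}

```text
time_s: 3.1
position: [0.4649, -0.3285, 0.3151]
ee_rot: [[-0.998, -0.055, -0.004], [-0.055, 0.998, 0.003], [0.004, 0.004, -1.0]]
contact_force: [-0.8, -0.7, -0.1]
opening: 0.005
grip_force: 0.0
```

```bash
python3 - <<'E'
from h import *
a,s=grab("wrist","w1.png");print(s['position'],s['joint_positions'])
E
```

```text
[ 0.4649257  -0.32846059  0.31513602] [-4.09347261e+01  8.09139148e+00  6.27804565e+01 -2.06089808e-02
  1.09448816e+02 -1.34112814e+02]
```

View pics/w1.png

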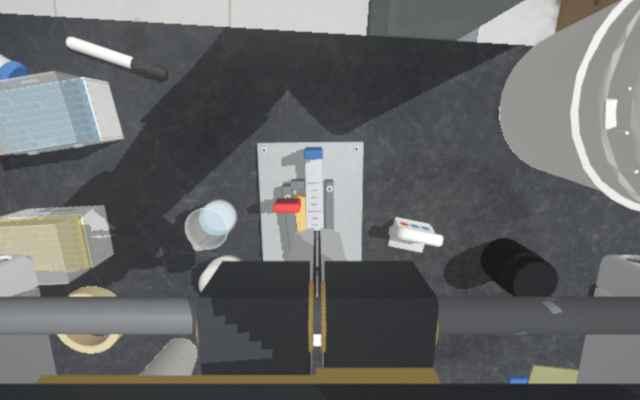

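The wrist view (upward is towards the robot) shows the blue tab at (314,153), the red tab at (287,206) and the rear plate corners at (258,143) and (364,143).

```bash
cat >> h.py <<'E'
def blob(im,lo,hi,roi):
    hsv=cv2.cvtColor(im,cv2.COLOR_RGB2HSV);m=cv2.inRange(hsv,lo,hi);k=np.zeros_like(m);x0,y0,x1,y1=roi;k[y0:y1,x0:x1]=1;m=m*k
    n,l,st,c=cv2.connectedComponentsWithStats(m);i=1+np.argmax(st[1:,4]);return st[i],c[i]
BL=((105,120,40),(130,255,255));RD=((0,150,80),(8,255,255))
E
python3 - <<'E'
from h import *
im=cv2.cvtColor(cv2.imread('pics/w1.png'),cv2.COLOR_BGR2RGB);s=manip.read_state()
for n,(lo,hi),z in(('blue',BL,.066),('red',RD,.077)):
    st,c=blob(im,lo,hi,(230,130,400,260));x,y,w,h,a=st;print(n,st,c,onz('wrist',c,z,s))
    print(' corners',[onz('wrist',q,z,s)[:2].round(4) for q in((x-.5,y-.5),(x+w-.5,y-.5),(x-.5,y+h-.5),(x+w-.5,y+h-.5))])
print([onz('wrist',q,.01,s).round(4) for q in((258,143),(364,143),(262,262),(361,262))])
# plate fit in top view: left/right edges
t=cv2.imread('pics/top0.png');g=cv2.cvtColor(t,cv2.COLOR_BGR2GRAY);L=[];R=[]
for r in range(156,274,4):
    row=cv2.GaussianBlur(g,(1,3),0)[r].astype(int);d=np.diff(row)
    L.append((310+np.argmax(d[310:330])+.5,r)); R.append((380+np.argmin(d[380:402])+.5,r))
for E in(L,R):
    P=np.array([onz('top',p,.01)[:2] for p in E]);f=cv2.fitLine(P.astype(np.float32),cv2.DIST_HUBER,0,.01,.01).ravel();f*=np.sign(f[0]) if f[0]<0 else 1
    print(np.degrees(np.arctan2(f[1],f[0])),f,'y at x=.56',f[3]+f[1]/f[0]*(.56-f[2]) )
E
```

```text
blue [305 148  17  11 162] [312.89506173 152.95679012] [ 0.43738614 -0.33139     0.066     ]
 corners [array([ 0.4312, -0.3423]), array([ 0.43 , -0.321]), array([ 0.4449, -0.3416]), array([ 0.4437, -0.3202])]
red [274 199  27  13 240] [287.4125 206.75  ] [ 0.50601544 -0.35989135  0.077     ]
 corners [array([ 0.4963, -0.3778]), array([ 0.4944, -0.3438]), array([ 0.5132, -0.3773]), array([ 0.5113, -0.343 ])]
[array([ 0.4327, -0.4095,  0.01  ]), array([ 0.4241, -0.2603,  0.01  ]), array([ 0.6121, -0.4   ,  0.01  ]), array([ 0.6036, -0.2488,  0.01  ])]
3.7537262 [ 0.99785465  0.06546803  0.54512435 -0.25598735] y at x=.56 -0.25501138
3.665983 [ 0.9979538   0.06393983  0.5653097  -0.40398684] y at x=.56 -0.40432703
```

{"method": "jog_arm", "body": {
  "plan": [
    [1,[5.2,-0.1,0],0],
    [1,[0,0,0],0],
    [1,[0,0,6],0],
    [1,[0,0,6],0],
    [1,[0,0,6],0],
    [1,[0,0,4],0],
    [1,[0,0,0],0],
    [1,[0,0,0],0]
  ]
}}

```text
time_s: 4.15
position: [0.4159, -0.3306, 0.1009]
ee_rot: [[-0.998, -0.061, 0.003], [-0.061, 0.998, -0.003], [-0.003, -0.003, -1.0]]
contact_force: [-0.6, 0.3, 0.5]
opening: 0.005
grip_force: 0.0
```

```bash
python3 - <<'E'
from h import *
a,s=grab("wrist","w2.png");print(s['position'],s['ee_rot'][:2,0],s['joint_positions'][5],s['contact_force'])
E
```

```text
[ 0.41589998 -0.33060027  0.10094522] [-0.99814677 -0.06077907] -138.09884574996164 [-0.64468466  0.3119057   0.52734142]
```

View pics/w2.png

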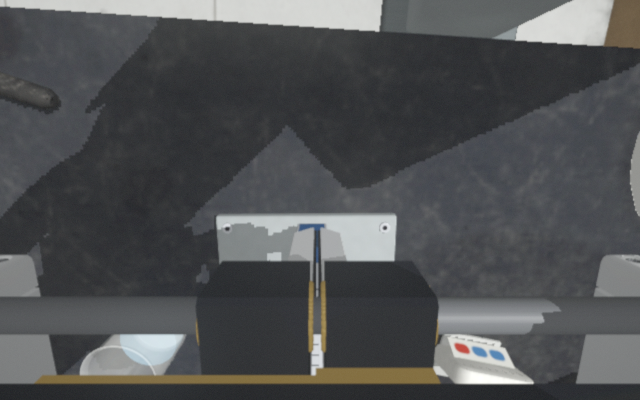

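```bash
python3 - <<'E'
from h import *
im=cv2.cvtColor(cv2.imread('pics/w2.png'),cv2.COLOR_BGR2RGB);s=manip.read_state()
st,c=blob(im,*BL,(280,210,350,250));x,y,w,h,a=st;print(st)
for z in(.066,):print([onz('wrist',q,z,s)[:3].round(4) for q in((x-.5,y-.5),(x+w-.5,y-.5))])
print(onz('wrist',(312,213.5),.01,s),proj('wrist',s['position'],s),proj('wrist',s['position']+[-.008,0,0],s))
E
```

```text
[300 225  23   5  69]
[array([ 0.4173, -0.3416,  0.066 ]), array([ 0.4163, -0.3265,  0.066 ])]
[ 0.42470555 -0.333862    0.01      ] [315.08501679 242.57758617] [315.9532174  228.93848223]
```

The blue tab's rear face shows just under the fingertips at rows 225–229, so the fingers are centred behind it (rear face at x≈0.432). I'll back off slightly and lower.

{"method": "jog_arm", "body": {
  "plan": [
    [1,[0.5,-0.1,0],0],
    [1,[0,0,3.5],0],
    [1,[0,0,3.5],0],
    [1,[0,0,0],0],
    [1,[0,0,0],0],
    [1,[0,0,0],0]
  ]
}}

```text
time_s: 4.95
position: [0.4104, -0.3328, 0.0309]
ee_rot: [[-0.998, -0.059, 0.003], [-0.06, 0.998, -0.003], [-0.003, -0.003, -1.0]]
contact_force: [-0.0, -0.0, 0.4]
opening: 0.002
grip_force: 0.0
```

{"method": "jog_arm", "body": {
  "plan": [
    [1,[-0.3,0,0],0],
    [1,[-0.3,0,0],0],
    [1,[-0.3,0,0],0],
    [1,[-0.3,0,0],0],
    [1,[-0.3,0,0],0],
    [1,[0,0,0],0]
  ]
}}

```text
time_s: 5.7
position: [0.4235, -0.3305, 0.0284]
ee_rot: [[-0.998, -0.06, -0.002], [-0.06, 0.998, 0.0], [0.002, 0.0, -1.0]]
contact_force: [-4.9, -0.4, 2.2]
opening: 0.005
grip_force: 2.1
```

{"method": "jog_arm", "body": {
  "plan": [
    [1,[-0.2,0,0],0],
    [1,[-0.2,0,0],0],
    [1,[-0.2,0,0],0],
    [1,[-0.2,0,0],0],
    [1,[-0.2,0,0],0],
    [1,[-0.2,0,0],0],
    [1,[-0.2,0,0],0]
  ]
}}

```text
time_s: 6.58
position: [0.4383, -0.3297, 0.0284]
ee_rot: [[-0.998, -0.06, -0.0], [-0.06, 0.998, 0.0], [0.0, 0.0, -1.0]]
contact_force: [-4.8, 0.4, 3.3]
opening: 0.005
grip_force: 2.8
```

```bash
python3 - <<'E'
from h import *
a,s=grab("top","top1.png");print(s['position'])
b=cv2.imread('pics/top1.png');c=cv2.imread('pics/top0.png')
cv2.imwrite('pics/c2.png',np.hstack([cv2.resize(q[135:295,300:440],None,fx=2.8,fy=2.8,interpolation=cv2.INTER_CUBIC) for q in(c,b)]))
E
```

```text
[ 0.43826314 -0.32965328  0.02835619]
```

View pics/c2.png

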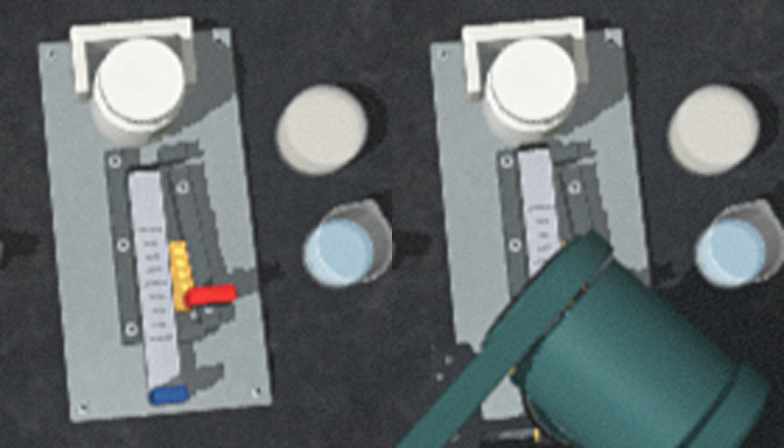

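The right half shows the bar advanced about 15 mm and the jar still untouched. I'll continue in finer steps.

{"method": "jog_arm", "body": {
  "plan": [
    [1,[-0.15,0,0],0],
    [1,[-0.15,0,0],0],
    [1,[-0.1,0,0],0],
    [1,[-0.1,0,0],0],
    [1,[-0.1,0,0],0]
  ]
}}

```text
time_s: 7.25
position: [0.4437, -0.3293, 0.0284]
ee_rot: [[-0.998, -0.06, -0.001], [-0.06, 0.998, 0.0], [0.001, 0.001, -1.0]]
contact_force: [-6.3, 0.8, 2.9]
opening: 0.005
grip_force: 2.9
```

{"method": "jog_arm", "body": {
  "plan": [
    [1,[-0.1,0,0],0],
    [1,[-0.1,0,0],0],
    [1,[-0.1,0,0],0]
  ]
}}

```text
time_s: 7.62
position: [0.4467, -0.3291, 0.0284]
ee_rot: [[-0.998, -0.06, -0.001], [-0.06, 0.998, 0.0], [0.001, 0.0, -1.0]]
contact_force: [-5.9, 0.0, 4.0]
opening: 0.005
grip_force: 3.0
```

{"method": "jog_arm", "body": {
  "plan": [
    [1,[-0.1,0,0],0],
    [1,[-0.1,0,0],0],
    [1,[-0.1,0,0],0]
  ]
}}

```text
time_s: 8.0
position: [0.4497, -0.3289, 0.0284]
ee_rot: [[-0.998, -0.06, -0.001], [-0.06, 0.998, 0.0], [0.001, 0.0, -1.0]]
contact_force: [-6.0, 1.2, 3.2]
opening: 0.003
grip_force: 3.0
```

```bash
cat >> h.py <<'E'
def cap(im):
    r=im[140:200,320:382];b=cv2.inRange(r,(200,200,200),(255,255,255))
    g=cv2.GaussianBlur(cv2.resize(cv2.cvtColor(r,cv2.COLOR_RGB2GRAY),None,fx=8,fy=8,interpolation=cv2.INTER_CUBIC),(0,0),4)
    c=cv2.HoughCircles(g,cv2.HOUGH_GRADIENT,1,50,param1=60,param2=12,minRadius=110,maxRadius=160)
    return None if c is None else [(np.array([320,140])+(q[:2]+.5)/8-.5,q[2]/8) for q in c[0][:2]]
E
python3 - <<'E'
from h import *
a,s=grab("top","top2.png");print(s['position'])
for f in('top0','top1','top2'):
    for q,r in cap(cv2.cvtColor(cv2.imread(f'pics/{f}.png'),cv2.COLOR_BGR2RGB)):print(f,q,r,onz('top',q,.098))
E
```

```text
[ 0.44968086 -0.32892756  0.02838569]
top0 [350.5  162.75] 14.625 [ 0.65467449 -0.31793343  0.098     ]
top1 [350.625 162.875] 14.575 [ 0.65441637 -0.31817173  0.098     ]
top2 [349.375 157.375] 14.5875 [ 0.66565006 -0.31607178  0.098     ]
```

{"method": "jog_arm", "body": {
  "plan": [
    [1,[-0.05,0,0],0],
    [1,[-0.05,0,0],0]
  ]
}}

```text
time_s: 8.3
position: [0.4507, -0.3288, 0.0284]
ee_rot: [[-0.998, -0.06, -0.001], [-0.06, 0.998, 0.001], [0.001, 0.001, -1.0]]
contact_force: [-5.2, -0.6, 2.7]
opening: 0.005
grip_force: 3.0
```

{"method": "jog_arm", "body": {
  "plan": [
    [1,[-0.05,0,0],0],
    [1,[-0.05,0,0],0]
  ]
}}

```text
time_s: 8.55
position: [0.4509, -0.3288, 0.0284]
ee_rot: [[-0.998, -0.06, -0.003], [-0.06, 0.998, 0.001], [0.003, 0.001, -1.0]]
contact_force: [-8.0, 0.3, 4.1]
opening: 0.007
grip_force: 4.4
```

{"method": "jog_arm", "body": {
  "plan": [
    [1,[-0.05,0,0],0],
    [1,[-0.05,0,0],0]
  ]
}}

```text
time_s: 8.8
position: [0.4509, -0.3288, 0.0284]
ee_rot: [[-0.998, -0.059, -0.005], [-0.059, 0.998, 0.001], [0.005, 0.001, -1.0]]
contact_force: [-11.7, -0.1, 5.6]
opening: 0.005
grip_force: 5.7
```

The bar has stopped hard at x=0.4509 and the force is rising, so the jar looks home. I'll back off, lift and check.

{"method": "jog_arm", "body": {
  "plan": [
    [1,[0.3,0,0],0],
    [1,[1.2,0,0],0],
    [1,[0,0,-3],0],
    [1,[0,0,-5],0],
    [1,[0,0,-5],0],
    [1,[4,0,-3],0],
    [1,[5,0,0],0],
    [1,[5,0,0],0]
  ]
}}

```text
time_s: 9.8
position: [0.3052, -0.3331, 0.1892]
ee_rot: [[-0.999, -0.046, -0.004], [-0.046, 0.999, -0.007], [0.004, -0.007, -1.0]]
contact_force: [0.6, -1.1, -0.0]
opening: 0.003
grip_force: 0.0
```

```bash
python3 - <<'E'
from h import *
a,s=grab("top","top3.png");w,_=grab("wrist","w3.png");print(s['position'],s['contact_force'])
for q,r in cap(a):print(q,r,onz('top',q,.098))
for n,(lo,hi),z in(('blue',BL,.066),('red',RD,.077)):
  st,c=blob(a,lo,hi,(300,135,440,295));print(n,st,c,onz('top',c,z))
b=cv2.resize(cv2.cvtColor(a,cv2.COLOR_RGB2BGR)[135:295,300:440],None,fx=2.8,fy=2.8,interpolation=cv2.INTER_CUBIC)
cv2.imwrite('pics/c3.png',np.hstack([b,cv2.resize(cv2.cvtColor(w,cv2.COLOR_RGB2BGR)[200:400,240:400],(358,448))]))
E
```

```text
[ 0.30523707 -0.33314802  0.18915212] [ 0.55553224 -1.1137825  -0.03754471]
[348.75 156.75] 15.0 [ 0.66694569 -0.31487728  0.098     ]
[345.25  163.375] 18.9625 [ 0.6535846  -0.30753209  0.098     ]
blue [352 258  14   7  78] [358.57692308 261.1025641 ] [ 0.46337419 -0.33008345  0.066     ]
red [366 237  18   8 106] [374.33018868 239.96226415] [ 0.50332508 -0.36142699  0.077     ]
```

View pics/c3.png

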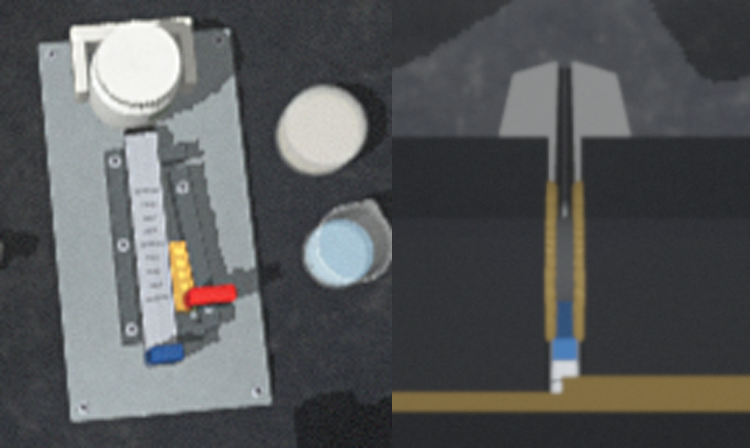

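In the top view the jar is fully back in the nest (cap at (140,62) of the crop). The bar is 28 mm forward, the blue tab is at (165,353), and the wedge is untouched at (212,295). Next I'll move behind the red tab.

{"method": "jog_arm", "body": {
  "plan": [
    [1,[-5,0,0],0],
    [1,[-5,0,0],0],
    [1,[-5,0,0],0],
    [1,[0,-3,0],0],
    [1,[0,0,0],0],
    [1,[0,0,0],0]
  ]
}}

```text
time_s: 10.65
position: [0.4576, -0.3549, 0.1873]
ee_rot: [[-0.999, -0.048, -0.006], [-0.048, 0.999, -0.004], [0.006, -0.003, -1.0]]
contact_force: [-0.7, 0.0, -0.7]
opening: 0.004
grip_force: 0.0
```

{"method": "jog_arm", "body": {
  "plan": [
    [1,[-2,-1,0],0],
    [1,[0,0,4],0],
    [1,[0,0,4],0],
    [1,[0,0,2],0],
    [1,[0,0,0],0],
    [1,[0,0,0],0]
  ]
}}

```text
time_s: 11.4
position: [0.4777, -0.3652, 0.0892]
ee_rot: [[-0.999, -0.048, -0.004], [-0.048, 0.999, -0.006], [0.004, -0.006, -1.0]]
contact_force: [0.3, -0.2, 0.2]
opening: 0.006
grip_force: 0.0
```

```bash
python3 - <<'E'
from h import *
w,s=grab("wrist","w4.png");print(s['position'],s['contact_force'],s['joint_positions'][5])
cv2.imwrite('pics/c4.png',cv2.resize(cv2.cvtColor(w,cv2.COLOR_RGB2BGR)[170:300,220:420],(800,520)))
E
```

```text
[ 0.47768965 -0.36518213  0.08916581] [ 0.33134278 -0.15406231  0.15020833] -135.25316409503074
```

View pics/c4.png

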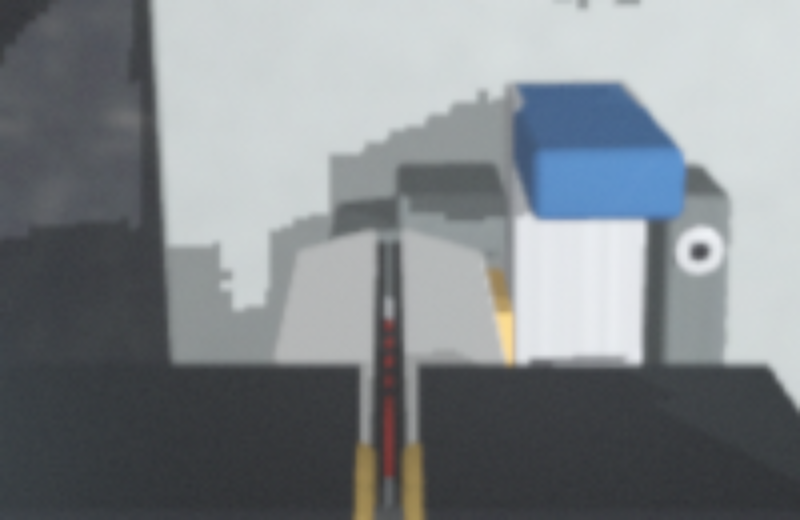

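```bash
python3 - <<'E'
from h import *
s=manip.read_state()
f=lambda c:(220+c[0]/4,170+c[1]/4)
for c in((535,150),(540,217),(683,150),(683,217)):print(onz('wrist',f(c),.066,s).round(4))
E
```

```text
[ 0.4624 -0.3426  0.066 ]
[ 0.4731 -0.341   0.066 ]
[ 0.4613 -0.3198  0.066 ]
[ 0.472  -0.3188  0.066 ]
```

The blue tab is at crop (535–683, 150–217), with its near edge at y=-0.342, about 10 mm from the finger. It is safe to lower behind the red tab.

{"method": "jog_arm", "body": {
  "plan": [
    [1,[0,0,2.2],0],
    [1,[0,0,2.1],0],
    [1,[0,0,0],0],
    [1,[0,0,0],0]
  ]
}}

```text
time_s: 11.95
position: [0.4777, -0.3658, 0.0463]
ee_rot: [[-0.999, -0.048, -0.004], [-0.048, 0.999, -0.006], [0.004, -0.006, -1.0]]
contact_force: [-0.1, 0.3, -0.0]
opening: 0.007
grip_force: 0.0
```

{"method": "jog_arm", "body": {
  "plan": [
    [1,[-0.2,0.02,0],0],
    [1,[-0.2,0.03,0],0],
    [1,[-0.2,0.02,0],0],
    [1,[-0.2,0.03,0],0]
  ]
}}

```text
time_s: 12.45
position: [0.485, -0.3637, 0.0444]
ee_rot: [[-0.999, -0.048, -0.006], [-0.048, 0.999, -0.005], [0.006, -0.004, -1.0]]
contact_force: [-0.9, -0.6, -0.1]
opening: 0.006
grip_force: 0.0
```

{"method": "jog_arm", "body": {
  "plan": [
    [1,[-0.2,0.02,0],0],
    [1,[-0.2,0.03,0],0],
    [1,[-0.2,0.02,0],0]
  ]
}}

```text
time_s: 12.82
position: [0.4905, -0.3627, 0.0442]
ee_rot: [[-0.999, -0.048, -0.007], [-0.048, 0.999, -0.004], [0.007, -0.004, -1.0]]
contact_force: [-3.9, -0.0, 2.3]
opening: 0.005
grip_force: 2.0
```

{"method": "jog_arm", "body": {
  "plan": [
    [1,[-0.1,0.01,0],0],
    [1,[-0.1,0.01,0],0],
    [1,[-0.1,0.02,0],0],
    [1,[-0.1,0.01,0],0]
  ]
}}

```text
time_s: 13.32
position: [0.4921, -0.3625, 0.0443]
ee_rot: [[-0.999, -0.047, -0.012], [-0.047, 0.999, -0.005], [0.012, -0.004, -1.0]]
contact_force: [-7.9, -0.0, 3.9]
opening: 0.004
grip_force: 4.0
```

{"method": "jog_arm", "body": {
  "plan": [
    [1,[-0.1,0.01,0],0],
    [1,[-0.1,0.01,0],0]
  ]
}}

```text
time_s: 13.58
position: [0.494, -0.3621, 0.0443]
ee_rot: [[-0.999, -0.047, -0.012], [-0.047, 0.999, -0.004], [0.012, -0.004, -1.0]]
contact_force: [-7.1, -0.7, 4.1]
opening: 0.004
grip_force: 4.0
```

{"method": "jog_arm", "body": {
  "plan": [
    [1,[-0.1,0.01,0],0],
    [1,[-0.1,0.01,0],0],
    [1,[-0.1,0.02,0],0]
  ]
}}

```text
time_s: 13.95
position: [0.4969, -0.3616, 0.0443]
ee_rot: [[-0.999, -0.047, -0.012], [-0.047, 0.999, -0.004], [0.012, -0.004, -1.0]]
contact_force: [-8.5, 0.1, 3.9]
opening: 0.007
grip_force: 4.1
```

{"method": "jog_arm", "body": {
  "plan": [
    [1,[0,0,0],0]
  ]
}}

```text
time_s: 14.08
position: [0.4971, -0.3616, 0.0443]
ee_rot: [[-0.999, -0.047, -0.012], [-0.047, 0.999, -0.004], [0.012, -0.004, -1.0]]
contact_force: [-8.0, -0.5, 3.6]
opening: 0.006
grip_force: 3.9
```

{"method": "jog_arm", "body": {
  "plan": [
    [1,[-0.1,0.01,0],0],
    [1,[-0.1,0.01,0],0],
    [1,[-0.1,0.02,0],0]
  ]
}}

```text
time_s: 14.45
position: [0.4998, -0.3611, 0.0443]
ee_rot: [[-0.999, -0.047, -0.012], [-0.047, 0.999, -0.004], [0.012, -0.004, -1.0]]
contact_force: [-8.2, -0.6, 4.1]
opening: 0.005
grip_force: 4.2
```

{"method": "jog_arm", "body": {
  "plan": [
    [1,[-0.1,0.01,0],0],
    [1,[-0.1,0.01,0],0],
    [1,[-0.1,0.02,0],0]
  ]
}}

```text
time_s: 14.82
position: [0.5028, -0.3606, 0.0443]
ee_rot: [[-0.999, -0.047, -0.012], [-0.047, 0.999, -0.005], [0.012, -0.004, -1.0]]
contact_force: [-8.3, -0.4, 3.8]
opening: 0.005
grip_force: 4.2
```

{"method": "jog_arm", "body": {
  "plan": [
    [1,[-0.1,0.01,0],0],
    [1,[-0.1,0.01,0],0],
    [1,[-0.1,0.02,0],0]
  ]
}}

```text
time_s: 15.2
position: [0.5058, -0.3601, 0.0443]
ee_rot: [[-0.999, -0.047, -0.012], [-0.047, 0.999, -0.005], [0.012, -0.004, -1.0]]
contact_force: [-7.8, -0.6, 3.5]
opening: 0.003
grip_force: 4.3
```

{"method": "jog_arm", "body": {
  "plan": [
    [1,[-0.1,0.01,0],0],
    [1,[-0.1,0.01,0],0],
    [1,[-0.1,0.02,0],0]
  ]
}}

```text
time_s: 15.58
position: [0.5087, -0.3596, 0.0443]
ee_rot: [[-0.999, -0.047, -0.012], [-0.047, 0.999, -0.005], [0.012, -0.004, -1.0]]
contact_force: [-8.6, 0.3, 4.8]
opening: 0.003
grip_force: 4.3
```

{"method": "jog_arm", "body": {
  "plan": [
    [1,[-0.1,0.01,0],0],
    [1,[-0.1,0.01,0],0],
    [1,[-0.1,0.02,0],0]
  ]
}}

```text
time_s: 15.95
position: [0.5117, -0.3591, 0.0443]
ee_rot: [[-0.999, -0.047, -0.012], [-0.047, 0.999, -0.005], [0.012, -0.004, -1.0]]
contact_force: [-7.4, -0.4, 3.9]
opening: 0.004
grip_force: 4.3
```

{"method": "jog_arm", "body": {
  "plan": [
    [1,[-0.1,0.01,0],0],
    [1,[-0.1,0.01,0],0],
    [1,[-0.1,0.02,0],0]
  ]
}}

```text
time_s: 16.32
position: [0.5142, -0.3586, 0.0443]
ee_rot: [[-0.999, -0.047, -0.013], [-0.047, 0.999, -0.005], [0.013, -0.004, -1.0]]
contact_force: [-10.7, -1.1, 5.6]
opening: 0.004
grip_force: 5.0
```

{"method": "jog_arm", "body": {
  "plan": [
    [1,[-0.1,0.01,0],0],
    [1,[-0.1,0.02,0],0]
  ]
}}

```text
time_s: 16.58
position: [0.5158, -0.3584, 0.0443]
ee_rot: [[-0.999, -0.047, -0.014], [-0.047, 0.999, -0.005], [0.014, -0.004, -1.0]]
contact_force: [-10.5, -1.0, 6.5]
opening: 0.007
grip_force: 5.5
```

{"method": "jog_arm", "body": {
  "plan": [
    [1,[-0.1,0.01,0],0],
    [1,[-0.1,0.02,0],0]
  ]
}}

```text
time_s: 16.82
position: [0.5174, -0.3581, 0.0443]
ee_rot: [[-0.999, -0.047, -0.015], [-0.047, 0.999, -0.005], [0.015, -0.004, -1.0]]
contact_force: [-12.4, -1.3, 5.9]
opening: 0.002
grip_force: 5.9
```

{"method": "jog_arm", "body": {
  "plan": [
    [1,[-0.1,0.01,0],0],
    [1,[-0.1,0.02,0],0]
  ]
}}

```text
time_s: 17.08
position: [0.5189, -0.3578, 0.0443]
ee_rot: [[-0.999, -0.047, -0.016], [-0.047, 0.999, -0.005], [0.016, -0.004, -1.0]]
contact_force: [-13.0, -0.8, 6.3]
opening: 0.003
grip_force: 6.5
```

{"method": "jog_arm", "body": {
  "plan": [
    [1,[-0.1,0.01,0],0],
    [1,[-0.1,0.02,0],0]
  ]
}}

```text
time_s: 17.32
position: [0.5204, -0.3576, 0.0443]
ee_rot: [[-0.999, -0.047, -0.017], [-0.046, 0.999, -0.005], [0.017, -0.004, -1.0]]
contact_force: [-13.9, -2.6, 6.8]
opening: 0.002
grip_force: 7.1
```

{"method": "jog_arm", "body": {
  "plan": [
    [1,[-0.1,0.01,0],0],
    [1,[-0.1,0.02,0],0],
    [1,[-0.1,0.01,0],0]
  ]
}}

```text
time_s: 17.7
position: [0.522, -0.3573, 0.0443]
ee_rot: [[-0.999, -0.046, -0.02], [-0.046, 0.999, -0.005], [0.02, -0.004, -1.0]]
contact_force: [-17.6, -1.2, 7.7]
opening: 0.006
grip_force: 9.1
```

{"method": "jog_arm", "body": {
  "plan": [
    [1,[-0.1,0.02,0],0],
    [1,[0,0,0],0]
  ]
}}

```text
time_s: 17.95
position: [0.5221, -0.3573, 0.0444]
ee_rot: [[-0.999, -0.046, -0.021], [-0.046, 0.999, -0.006], [0.022, -0.005, -1.0]]
contact_force: [-19.1, -1.8, 9.0]
opening: 0.006
grip_force: 9.7
```

{"method": "jog_arm", "body": {
  "plan": [
    [1,[-0.06,0.01,0],0],
    [1,[0,0,0],0],
    [1,[0,0,0],0]
  ]
}}

```text
time_s: 18.32
position: [0.522, -0.3573, 0.0444]
ee_rot: [[-0.999, -0.046, -0.023], [-0.046, 0.999, -0.005], [0.023, -0.004, -1.0]]
contact_force: [-19.8, -2.5, 8.9]
opening: 0.004
grip_force: 10.4
```

{"method": "jog_arm", "body": {
  "plan": [
    [1,[-0.04,0.0,0],0],
    [1,[0,0,0],0],
    [1,[0,0,0],0]
  ]
}}

```text
time_s: 18.7
position: [0.5222, -0.3573, 0.0444]
ee_rot: [[-0.999, -0.046, -0.023], [-0.046, 0.999, -0.005], [0.024, -0.004, -1.0]]
contact_force: [-21.3, -1.7, 10.2]
opening: 0.001
grip_force: 10.8
```

It is jammed at about 21 N with no further travel. I'll back off along the ramp, lift and inspect.

{"method": "jog_arm", "body": {
  "plan": [
    [1,[0.3,-0.04,0],0],
    [1,[0.4,-0.05,0],0],
    [1,[0.5,-0.05,0],0],
    [1,[0,0,-3],0],
    [1,[0,0,-5],0],
    [1,[0,0,-5],0],
    [1,[3,0,-3],0],
    [1,[5,0,0],0]
  ]
}}

```text
time_s: 19.7
position: [0.4416, -0.3614, 0.2085]
ee_rot: [[-0.999, -0.05, 0.0], [-0.05, 0.999, -0.01], [0.0, -0.01, -1.0]]
contact_force: [0.4, -0.4, -0.2]
opening: 0.01
grip_force: 0.0
```

{"method": "jog_arm", "body": {
  "plan": [
    [1,[5,0,0],0],
    [1,[5,0,0],0],
    [1,[4,0,0],0],
    [1,[0,0,0],0]
  ]
}}

```text
time_s: 20.2
position: [0.3104, -0.3593, 0.2059]
ee_rot: [[-1.0, -0.028, -0.013], [-0.028, 1.0, -0.012], [0.014, -0.012, -1.0]]
contact_force: [0.9, -0.1, 0.6]
opening: 0.007
grip_force: 0.0
```

```bash
python3 - <<'E'
from h import *
a,s=grab("top","top5.png");b,_=grab("side","side5.png");print(s['position'],s['contact_force'])
for q,r in cap(a):print(q,r,onz('top',q,.098))
for n,(lo,hi),z in(('blue',BL,.066),('red',RD,.077)):
  st,c=blob(a,lo,hi,(300,135,440,295));print(n,st,c,onz('top',c,z))
B=lambda i:cv2.cvtColor(i,cv2.COLOR_RGB2BGR)
c=cv2.resize(B(a)[135:295,260:440],(504,448),interpolation=cv2.INTER_CUBIC)
d=cv2.resize(B(b)[130:210,260:410],(504,269),interpolation=cv2.INTER_CUBIC)
cv2.imwrite('pics/c5.png',cv2.resize(np.vstack([c,d]),None,fx=.8,fy=.8))
E
```

```text
[ 0.31043337 -0.35932035  0.20588769] [ 0.85410717 -0.11751888  0.64450991]
[349.125 156.75 ] 14.5375 [ 0.66693305 -0.31561907  0.098     ]
[345.    164.125] 18.6 [ 0.65207132 -0.30699131  0.098     ]
blue [351 258  13   7  75] [357.01333333 260.93333333] [ 0.46376962 -0.3270144   0.066     ]
red [363 221  18   8 108] [371.48148148 224.00925926] [ 0.53495762 -0.35711105  0.077     ]
```

View pics/c5.png

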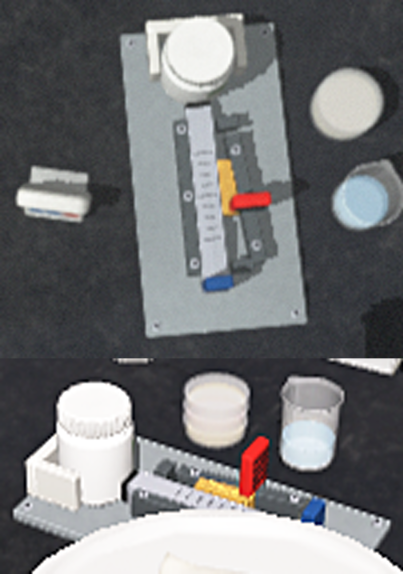

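The final view shows the jar upright in the nest at (197,50). The bar is pressed left against the gib and the wedge is 32 mm forward at (250,200). The timer, dishes and beaker have not moved, and the arm is clear.

```bash
python3 -c "
from cell import manip
print(manip.finish_job())"
```

```text
the job is handed in; nothing more can be done
None
```

I handed the job in at about 20 s: the jar is upright and fully home in the nest, the bar is jammed fast by the wedge at about 21 N, the bystanders are untouched and the arm is clear. I never saw the green band on the jar, but it is the only jar on the fixture.

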